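Seat the humidity probe in the dry box and hook it down

ROBOT

A 7-joint arm with a two-finger parallel gripper is mounted at the origin on the work surface. World frame = base frame: x ahead of the robot, y to its left, z up, the work surface at z = 0. Lengths are in m, angles in rad, forces in N, time in s.
With the tool pointing down it reaches from about 0.425 to 1.025 m from the base axis. Payload 9.4 kg.
Tool frame: the origin (TCP) lies on the front face of the gripper's body, between the roots of the fingers; the fingertips stand 84 mm ahead of it and the grasp point (between the pads) lies 65 mm ahead of it; x points along the fingers, z is the direction in which the jaws open and shut, and the axes are right-handed (so a half turn about x gives the same grasp; the last joint's range is limited). The gripper opens to 93 mm and grips with 3 to 60 N. Pads are 15 mm wide; open, the fingers measure 128 mm over their backs; the gripper's body (75 mm by 188 mm) begins 65 mm behind the grasp point.
Start: joints at [1.087, 0.599, -0.003, 1.599, 0.002, 0.943, -0.08], TCP at [0.287, -0.666, 0.303] pointing down, gripper open.
Joint ranges: [-2.57, 2.57], [-0.35, 1.97], [-1.29, 1.29], [0.11, 2.56], [-1.05, 4.19], [0.11, 1.86], [-2.63, 2.63]. Speed limits (rad/s): [2.22, 2.22, 3.01, 3.01, 3.14, 3.14, 3.14].

INTERFACE

Orientations are given as a unit quaternion [w, x, y, z].
In Python, from station import get_obs, imaging, job gives the robot as it stands.
- The arm moves only by the tool move_arm, never from a script. Its argument "motion" is one flat list of numbers, 6 for each row, row after row: the shift along the tool's x, y, z in mm, then the turn, a rotation vector about the tool's x, y, z in rad. In form: [dx, dy, dz, ax, ay, az, dx, dy, dz, ax, ay, az, ...]. A call has 1 to 20 rows; each row shifts and turns the commanded pose from where the row before left it, along the tool's axes as they then stand; what a row does not reach is not made up. A row lasts 1/8 s, in which the tool goes at most 62.5 mm and 10.7 degrees, less where a joint would pass 70% of its speed; a pose out of reach is approached as far as the arm can. A call with a gripper value outside its range is refused whole. "jaw" is the finger opening in mm, from 0 to 93, set as the call begins (left out, the last holds). The fingers move at their own pace and stop on an object; the grip force is fixed at half the most. Time passes only in rows, so rows that do not move let the fingers close. It gives the time, the measured TCP pose, the force and the opening at its end, in the units of the state.
- get_obs(): the state, without advancing time (a new reading comes with each control period).
- imaging.grab_frame(name): name is "scene" or "top" or "wrist"; returns a dict with "frame" (384x512x3 uint8, red, green, blue), "range_z" (384x512 float32, m along the optical axis (not along the pixel's ray), 0 where there is no reading), "fx", "fy", "cx", "cy" (pixels), "rvec" (rotation vector, rad) and "tvec" (3), from world to camera coordinates, as OpenCV has them. Camera axes: x right, y down, z forward; pixel columns grow to the right and rows downward; lengths in m; the calibration is good to about 2 mm. The wrist camera is an equidistant fisheye: a pixel r from the principal point sees the ray r / f radians off the axis. A picture is of the moment at which its call begins.
- job.hand_in(): hands the job in, once; it reports no verdict.
Trained networks look in a picture, given as the dict that the camera call returned (one of the last four; its "shot" number tells which), for a name from the list of things; names that differ only in an ending like _2 or _b are one class to them, and where a whole thing is asked for, a point or a joint stands for the part that bears it (a point fixed in the world has none). Each returns a list of dicts, best first, with "conf" (0 to 1); they miss things now and then, are a little off and sometimes report something else, mostly with a low value. They report only what shows in the picture. A call takes as long as a camera call.
- imaging.recognise(name, picture): "position" ([x, y, z] in m, in world coordinates, good to about 4 mm: the middle of the surface that is visible of it).
- imaging.landmark_of(name, picture): "position" ([x, y, z] in m, in world coordinates, good to about 4 mm: a listed point, or the origin of a listed thing).
The state is a dict: "clock": time; "q": joint angles; "joint_vel": joint speeds; "joint_efforts": joint torques, N m; "position": TCP position; "tcp_rot": TCP orientation; "wrist_force": force on the tool from outside, world axes, zero at the start; "torque": the same for the moment, N m; "opening": finger opening in m.
Only numpy, scipy, OpenCV 4.12 (cv2) and the standard library are available. Lean on these libraries where they do the work, as an engineer would, in place of code of your own. Each camera call takes 0.05 s, during which the arm holds its last target. There are 200 camera calls.

TASK

Take the white-handled humidity probe out of the blue rack and push its rod down into the leaning well of the filament dry box until the probe is fully home, its green collar flat on the mouth of the well. Then swing the orange hook across over the probe's head until it rests in its catch, and let go. Leave the other two tools in the rack and the printed boat where they are.

Things in the scene. Friction and masses are not known exactly. Their poses are not given: they have to be found in the camera images.
- probe: Round humidity probe, 165 mm long, 100 to 160 g, hanging upright in a rack hole. Origin: centre of its green collar's underside; z runs towards the handle. Collar 30 mm diameter, z 0 to 8 mm; white handle 22 mm diameter, z 8 to 65 mm, flat top, green band; steel rod 10 mm diameter, z 0 to -100 mm. Grip the handle firmly (40 N or more) so that it does not slip in the push.
- probe_tip (a point): Tip of the probe's rod, 100 mm below the collar's underside; same axes as the probe. The rod's last 8 mm taper from 10 to 5 mm diameter.
- well: Aluminium well block, 36 mm square, 110 long, on the dry box, leaning 32 degrees from vertical. Origin: centre of its mouth, 160 mm above the table; z out of the mouth along the bore (up and to the robot's left, towards the rack), y level, away from the robot, x up the slope to the right. Bore 12.5 mm wide. A flange 124 (x) x 64 (y) mm surrounds it, top 7 mm below the mouth.
- bore_end (a point): Lowest place the tip can reach, on the bore's axis 104 mm below the mouth; axes of the well. In the bore is an unseen stiff brass plunger that the tip meets 60 to 78 mm down. It slides under about 7 N along the bore (plus rubbing) and stays where left; the probe's weight does not move it. The probe is stopped by its collar on the mouth, 100 mm of rod inside.
- dry_box: Grey box 250 x 150 x 60 mm, with a black vent block to 90 mm height, that carries the well; fixed. Origin on the table straight below the centre of the well's mouth; z up, x to the robot's right along the box's length (give or take 20 degrees). The box runs from x = -50 to +200 mm.
- hook (a joint): Angle of the orange hook about its pivot, rad: 0 is closed, in the catch, against a stop. It starts 1.6 to 1.95 open, its arm out on the well's -y side (towards the robot); open stop 2.2. The axis is parallel to the well's z; opening is anticlockwise looking down on the mouth. Stiff (0.15 N m), stays where it is left.
- hook_pivot (a point): Hook's pivot, at x +50, y 0, z +74 mm in the well's frame, on a steel post 12 mm diameter. The arm is a bar 134 mm long, 14 wide, 8 thick (well z 70 to 78 mm) that turns parallel to the mouth. Closed, it runs to the well's -x across the probe's head, 5 mm above a seated probe; a probe more than 5 mm proud blocks it.
- hook_knob (a point): On the axis of the round orange knob at the hook's free end, 127 mm from the pivot axis. Knob 18 mm diameter, parallel to the well's z, fixed on the arm (it turns with it) from well z = 78 to 108 mm; this point at z = 102 mm. At joint angle q it is at x = 50 - 127 cos q, y = -127 sin q mm in the well's frame. Can be pinched or pushed.
- catch (a point): Where the closed arm rests in the catch: x -34, y 0, z +74 mm in the well's frame (its axes). The catch is a dark steel post 12 (x) x 8 (y) mm centred at y = +15 mm, up to z = 84 mm, with a lip under and a lip over the arm, open to -y.
- rack: Blue rack, fixed, 230 mm long (y), 60 wide (x), foot 80 wide, top plate 120 mm above the table with three holes 13 mm diameter, 80 mm apart along y. Origin: centre of its underside. The tools hang in the holes, collars on the plate.
- scriber: Red-handled tool hanging in the rack, same shape and size as the probe (black collar and band); leave it there. Origin under its collar.
- reamer: Black-handled tool hanging in the rack, same shape and size as the probe (yellow collar and band); leave it there. Origin under its collar.
- boat: Blue printed toy boat, 75 x 36 x 58 mm, standing loose on the table beyond the rack. Leave it. Origin: centre of its underside.

How it is judged:
On the way, in this order (a step that is already met when the one before it is completed fails the run):
1. the probe is fully home in the well while the hook is still open (distance between probe and well below 0.004 m and angle between the z axis of probe and the z axis of well, either way round below 0.06 rad and z of probe_tip in the frame of well below -0.09 m and value of joint hook above 0.8 rad), for 0.2 s.
2. the hook is swung into its catch over the probe (value of joint hook below 0.06 rad and distance between probe and well below 0.004 m), for 0.2 s.
At the end, for the whole second after the job is handed in: The probe is at rest in the well, collar centre within 4 mm of the mouth centre, axis within 0.06 rad of the bore, rod inside; the hook is within 0.06 rad of closed; the scriber and reamer are within 20 mm and the boat within 30 mm of where they started (all of step 2 and angle between the z axis of probe and the z axis of well, either way round below 0.06 rad and z of probe_tip in the frame of well below -0.09 m and linear speed of probe below 0.02 m/s and distance of each of scriber, reamer from where it was at the start of the episode below 0.02 m and distance of boat from where it was at the start of the episode below 0.03 m); the robot touches nothing.
It fails at once if another tool or the boat is knocked away (distance of any of scriber, reamer from where it was at the start of the episode above 0.03 m or distance of boat from where it was at the start of the episode above 0.04 m).
It also fails if it takes over 64 s, if anything falls off the work surface, if the arm or the gripper's body presses on something with over 40 N, if the wrist force passes 120 N, or if a joint passes its speed limit or range.

## Working session

There is one attempt and no reset: what is moved stays moved. The work goes in short steps, Python scripts to look and compute and a tool call to move; the robot and the scene stay as the last step left them, time stands still between calls to the robot, and variables do not carry over. Pictures are saved under pics/ and viewed, about 8 in all and at most 12, crops included, and the job is handed in when it is done.

Besides the shell and the picture viewer there is one more tool, called after "Emit:" by a JSON object that holds its "op" and its "data". move_arm: Moves the arm, as the interface text tells. Its arguments: {"type":"object","properties":{"motion":{"type":"array","items":{"type":"number"}},"jaw":{"type":"number"}},"required":["motion"]}

```bash
ls; mkdir -p pics; cat > h.py <<'E'
import numpy as np, cv2
from scipy.spatial.transform import Rotation as R
from station import get_obs, imaging, job
def Rq(q): return R.from_quat([q[1],q[2],q[3],q[0]])
def save(p,n): cv2.imwrite('pics/'+n+'.png',cv2.cvtColor(p['frame'],cv2.COLOR_RGB2BGR))
def cloud(p):
    z=p['range_z'];v,u=np.mgrid[:z.shape[0],:z.shape[1]]
    c=np.stack([(u-p['cx'])/p['fx']*z,(v-p['cy'])/p['fy']*z,z],-1)
    M=R.from_rotvec(np.ravel(p['rvec'])).as_matrix()
    w=(c-np.ravel(p['tvec']))@M; w[z==0]=np.nan
    return w
E
python3 - <<'E'
from h import *
np.set_printoptions(precision=4,suppress=True)
o=get_obs();print({k:np.round(v,4) for k,v in o.items()}); print(Rq(o['tcp_rot']).as_matrix())
ps={}
for n in('scene','top'):
    p=imaging.grab_frame(n);save(p,n);ps[n]=p
    np.savez('pics/'+n+'.npz',**{k:v for k,v in p.items()})
    for k in ('probe','probe_tip','well','bore_end','dry_box','hook_pivot','hook_knob','catch','rack','scriber','reamer','boat'):
        r=imaging.landmark_of(k,p)
        print(n,k,[(np.round(d['position'],4),round(d['conf'],2)) for d in r[:2]])
a=np.hstack([ps['scene']['frame'],ps['top']['frame']])
E
```

```text
pics
{'clock': np.float64(0.0), 'q': array([ 1.0873,  0.6001, -0.0025,  1.6001,  0.0018,  0.9429, -0.0798]), 'joint_vel': array([ 0.001 ,  0.0014,  0.    ,  0.0006, -0.0011, -0.0005, -0.0007]), 'joint_efforts': array([ -0.0009, -76.5085,   1.4966, -25.2358,  -0.0525,   0.0169,
         0.0002]), 'position': array([ 0.2867, -0.6655,  0.3019]), 'tcp_rot': array([ 0.5902,  0.3889,  0.5912, -0.3884]), 'wrist_force': array([-0.5643, -0.073 ,  0.3602]), 'torque': array([-0.0465,  0.003 ,  0.0374]), 'opening': np.float64(0.093)}
[[-0.0007  0.9184  0.3957]
 [ 0.0013  0.3957 -0.9184]
 [-1.     -0.0001 -0.0015]]
scene probe [(array([0.5795, 0.3146, 0.1212]), 0.67)]
scene probe_tip []
scene well [(array([ 0.6191, -0.1333,  0.1616]), 0.67), (array([0.5612, 0.1513, 0.1171]), 0.61)]
scene bore_end [(array([ 0.6245, -0.1931,  0.0717]), 0.71), (array([ 0.6167, -0.1326,  0.1596]), 0.52)]
scene dry_box [(array([ 0.6194, -0.133 , -0.0046]), 0.82), (array([ 0.6133, -0.0702,  0.2044]), 0.25)]
scene hook_pivot [(array([ 0.6236, -0.1392,  0.2498]), 0.64)]
scene hook_knob [(array([ 0.4919, -0.1485,  0.2764]
[... 335 characters left out ...]
 [(array([0.5866, 0.3084, 0.1204]), 0.63)]
top probe_tip []
top well [(array([ 0.6203, -0.1395,  0.1582]), 0.97)]
top bore_end []
top dry_box [(array([ 0.6195, -0.1413,  0.0042]), 0.67), (array([ 0.7875,  0.1   , -0.    ]), 0.47)]
top hook_pivot [(array([ 0.6178, -0.1416,  0.2499]), 0.55)]
top hook_knob [(array([ 0.4958, -0.1503,  0.2789]), 0.75)]
top catch [(array([ 0.6118, -0.0708,  0.2036]), 0.86)]
top rack [(array([0.5741, 0.2285, 0.0027]), 0.81), (array([ 0.6135, -0.0717,  0.2032]), 0.33)]
top scriber [(array([0.5763, 0.2279, 0.1221]), 0.62)]
top reamer [(array([0.5739, 0.2309, 0.0009]), 0.7), (array([0.5692, 0.1534, 0.1175]), 0.66)]
top boat [(array([ 0.7813,  0.0969, -0.0002]), 0.92)]
```

View pics/scene.png

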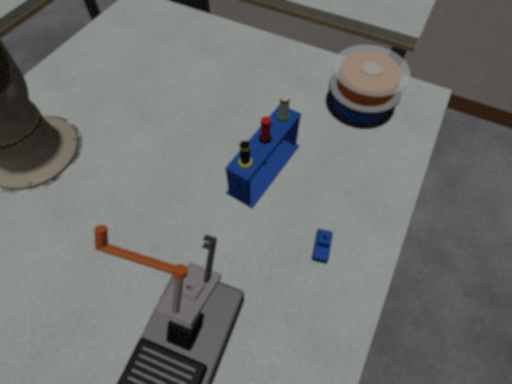

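View pics/top.png

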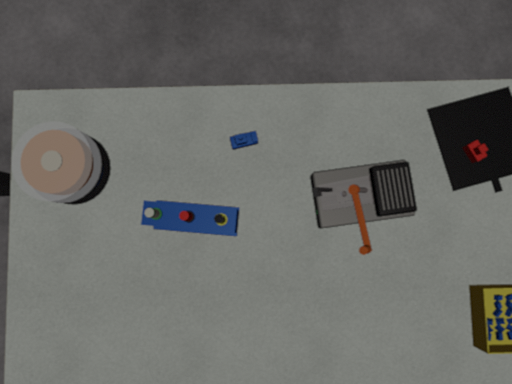

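The scene shows the probe (white/green) at the far end of the rack around (284,110) and the reamer nearest at (245,155). The hook is open, with its knob at (100,240) and pivot at (180,270). In the top view the probe is at (150,212), the well about (345,192) and the knob at (365,250). Next I'll refine positions and yaw from depth.

```bash
python3 - <<'E'
from h import *
np.set_printoptions(precision=4,suppress=True)
for n in('top','scene'):
    p=dict(np.load(f'pics/{n}.npz')); w=cloud(p); P=w.reshape(-1,3)
    def near(c,r,z0,z1):
        d=np.hypot(P[:,0]-c[0],P[:,1]-c[1]); return P[(d<r)&(P[:,2]>z0)&(P[:,2]<z1)]
    for k,c in dict(probe=(.583,.311),scr=(.576,.229),ream=(.567,.151)).items():
        q=near(c,.025,.175,.195); print(n,k,len(q),q.mean(0),np.median(q[:,2]))
    q=near((.62,-.2),.16,.05,.068)
    r=cv2.minAreaRect((q[:,:2]*1000).astype(np.float32)); print(n,'boxtop',len(q),r)
    q=near((.795-.01,.097),.06,.02,.07); print('boat',q.mean(0))
    q=near((.494,-.15),.03,.26,.31); print('knob',len(q),q.mean(0),q[:,2].max())
    q=near((.62,-.14),.03,.245,.27); print('pivot',len(q),q.mean(0))
    # flange/well plane
    q=near((.62,-.137),.06,.11,.2)
    best=None;rng=np.random.default_rng(0)
    for _ in range(500):
        a=q[rng.choice(len(q),3,False)];m=np.cross(a[1]-a[0],a[2]-a[0]);l=np.linalg.norm(m)
        if l<1e-8: continue
        m/=l;i=abs((q-a[0])@m)<.002
        if best is None or i.sum()>best.sum(): best=i
    s=q[best];m=np.linalg.svd(s-s.mean(0))[2][2];m*=np.sign(m[2]);print('plane',len(q),len(s),s.mean(0),m,np.degrees(np.arccos(m[2])),'yaw',np.degrees(np.arctan2(-m[0],m[1])), 'r',p['fx'],p['tvec'])
E
```

```text
top probe 80 [0.5857 0.3101 0.1844] 0.1846249631168964
top scr 80 [0.5769 0.2304 0.1845] 0.18492038188121138
top ream 77 [0.568  0.1514 0.1845] 0.1848364077267659
top boxtop 1916 ((629.6695556640625, -211.9287109375), (150.0107879638672, 247.1927490234375), 6.57593297958374)
boat [0.7878 0.095  0.0332]
knob 104 [ 0.4968 -0.1531  0.2781] 0.28935412625335427
pivot 163 [ 0.6126 -0.1429  0.2533]
plane 1126 651 [ 0.6205 -0.1421  0.1533] [-0.0567  0.5251  0.8492] 31.88021518027555 yaw 6.165382097704886 r 396.0997430692293 [0.0786 0.6274 1.036 ]
scene probe 83 [0.5854 0.3077 0.1831] 0.18439631914132534
scene scr 91 [0.5768 0.2288 0.1835] 0.1846137005690021
scene ream 101 [0.5685 0.1498 0.1836] 0.18437435939159869
scene boxtop 3381 ((623.8126220703125, -174.22113037109375), (150.44033813476562, 173.2490997314453), 6.791647434234619)
boat [0.7882 0.09   0.0335]
knob 295 [ 0.4978 -0.1564  0.2752] 0.28814123784581913
pivot 330 [ 0.6137 -0.1443  0.2538]
plane 2031 1336 [ 0.6251 -0.1498  0.159 ] [-0.0599  0.5266  0.848 ] 32.00443574762815 yaw 6.485161124532 r 351.80928532320365 [-0.5963 -0.0979  0.9404]
```

Emit:
{"op": "move_arm", "data": {"motion": [-40,0,0,-0.12,0,0,-40,0,0,-0.12,0,0,-30,0,0,-0.12,0,0,0,0,0,-0.12,0,0,0,0,0,-0.12,0,0,0,0,0,-0.12,0,0,0,0,0,-0.12,0,0,0,0,0,-0.12,0,0,0,0,0,-0.12,0,0,0,0,0,-0.12,0,0,0,0,0,-0.07,0,0], "jaw": 60}}

```text
clock: 2.68
position: [0.2867, -0.6658, 0.4127]
tcp_rot: [0.706, -0.038, 0.706, 0.039]
wrist_force: [-0.6, -0.2, -0.8]
opening: 0.0603
```

Emit:
{"op": "move_arm", "data": {"motion": [0,47,20,0,0,0,0,47,20,0,0,0,0,47,20,0,0,0,0,47,20,0,0,0,0,47,20,0,0,0,0,47,20,0,0,0,0,47,20,0,0,0,0,47,20,0,0,0,0,47,20,0,0,0,0,47,20,0,0,0,0,47,20,0,0,0,0,47,20,0,0,0,0,47,20,0,0,0,0,47,20,0,0,0,0,47,20,0,0,0,0,47,20,0,0,0,0,47,20,0,0,0,0,47,20,0,0,0,20,47,22,0,0,0,20,44,21,0,0,0]}}

```text
clock: 5.18
position: [0.5891, 0.3102, 0.3723]
tcp_rot: [0.706, -0.037, 0.706, 0.037]
wrist_force: [0.6, 0.3, 0.6]
opening: 0.0598
```

```bash
python3 - <<'E'
from h import *
np.set_printoptions(precision=4,suppress=True)
o=get_obs();print(o['position'],o['q'],o['joint_vel']);print(Rq(o['tcp_rot']).as_matrix())
p=imaging.grab_frame('wrist');save(p,'wrist1');print({k:p[k] for k in('fx','cx','cy','rvec','tvec')})
for k in('probe','scriber'): print(k,[(np.round(d['position'],4),d['conf']) for d in imaging.landmark_of(k,p)[:2]],[(np.round(d['position'],4),d['conf']) for d in imaging.recognise(k,p)[:2]])
E
```

```text
[0.5891 0.3102 0.3723] [-0.1675  0.5283 -0.6279  1.6415  0.3423  1.0833 -0.7871] [-0.6174  0.5019  0.1347 -0.434   0.2555 -0.0021 -0.5034]
[[ 0.0008 -0.1055  0.9944]
 [ 0.0001  0.9944  0.1055]
 [-1.     -0.      0.0008]]
{'fx': 297.3186396354542, 'cx': 253.50331426079765, 'cy': 188.04076608312425, 'rvec': array([-2.8736, -0.1523, -0.0211]), 'tvec': array([-0.6182,  0.1888,  0.5203])}
probe [(array([0.5833, 0.3124, 0.1186]), 0.6)] [(array([0.5836, 0.318 , 0.1864]), 0.97), (array([0.5661, 0.1646, 0.1823]), 0.57)]
scriber [(array([0.5757, 0.2317, 0.1185]), 0.64)] [(array([0.5756, 0.2391, 0.1648]), 0.71)]
```

Emit:
{"op": "move_arm", "data": {"motion": [0,1,-3,0,0,0,25,0,0,0,0,0,25,0,0,0,0,0,25,0,0,0,0,0,25,0,0,0,0,0,22,0,0,0,0,0,20,0,0,0,0,0,0,0,0,0,0,0,0,0,0,0,0,0]}}

```text
clock: 6.55
position: [0.5856, 0.3093, 0.2316]
tcp_rot: [0.706, -0.037, 0.706, 0.038]
wrist_force: [0.7, -0.3, -0.4]
opening: 0.0597
```

Emit:
{"op": "move_arm", "data": {"motion": [0,0,0,0,0,0,0,0,0,0,0,0,0,0,0,0,0,0,0,0,0,0,0,0,0,0,0,0,0,0], "jaw": 0}}

```text
clock: 7.18
position: [0.5853, 0.3092, 0.2307]
tcp_rot: [0.706, -0.037, 0.706, 0.037]
wrist_force: [0.2, 0.2, 0.3]
opening: 0.0219
```

```bash
python3 - <<'E'
from h import *
np.set_printoptions(precision=4,suppress=True)
o=get_obs();print(o['position'],o['opening'],o['wrist_force'],o['torque']);print(Rq(o['tcp_rot']).as_matrix())
for n in('top','scene'):
    p=imaging.grab_frame(n);w=cloud(p); f=p['frame'].astype(int); P=w.reshape(-1,3);C=f.reshape(-1,3)
    d=np.hypot(P[:,0]-.5855,P[:,1]-.31)<.03
    for z0,z1 in((.121,.131),(.14,.18)):
        i=d&(P[:,2]>z0)&(P[:,2]<z1);print(n,z0,i.sum(),P[i].mean(0))
    print([(np.round(e['position'],4),e['conf']) for e in imaging.landmark_of('probe',p)[:2]])
save(p,'scene2')
E
```

```text
[0.5853 0.3092 0.2307] 0.02187549036041488 [0.2314 0.2264 0.2598] [-0.0538 -0.0367  0.0042]
[[-0.0001 -0.1058  0.9944]
 [-0.      0.9944  0.1058]
 [-1.     -0.     -0.0001]]
top 0.121 51 [0.5908 0.2951 0.1241]
top 0.14 10 [0.5963 0.3027 0.1566]
[(array([0.5872, 0.3102, 0.1192]), 0.39)]
scene 0.121 104 [0.5858 0.3021 0.1247]
scene 0.14 246 [0.587  0.3014 0.1629]
[(array([0.5832, 0.3169, 0.1222]), 0.63)]
```

Emit:
{"op": "move_arm", "data": {"motion": [-20,0,0,0,0,0,-32,0,0,0,0,0,-32,0,0,0,0,0,-32,0,0,0,0,0,-32,0,0,0,0,0,-32,0,0,0,0,0,-30,0,0,0,0,0,0,-20,0,0,0,0,0,-40,-2,0,0,0,0,-40,-2,0,0,0,0,-40,-2,0,0,0,0,-40,-2,0,0,0,0,-40,-2,0,0,0,0,-32,-2,0,0,0,0,-20,-1,0,0,0,0,0,0,-0.007,0,0]}}

```text
clock: 9.38
position: [0.6011, 0.0356, 0.4403]
tcp_rot: [0.706, -0.039, 0.706, 0.039]
wrist_force: [0.0, 0.1, -1.7]
opening: 0.0214
```

```bash
python3 - <<'E'
from h import *
np.set_printoptions(precision=4,suppress=True)
o=get_obs();print(o['position'],o['opening'],o['q'],o['wrist_force']);M=Rq(o['tcp_rot']).as_matrix();print(M)
for n in('top','scene'):
    p=imaging.grab_frame(n)
    for k in('probe','probe_tip'):
        for e in imaging.landmark_of(k,p)[:2]: print(n,k,M.T@(np.array(e['position'])-o['position']),e['conf'])
    w=cloud(p);P=(w.reshape(-1,3)-o['position'])@M
    for a,b in((.085,.103),(.112,.16),(.16,.205)):
        i=(P[:,0]>a)&(P[:,0]<b)&(np.hypot(P[:,1],P[:,2])<.04);print(n,a,i.sum(),P[i].mean(0) if i.any() else '')
v=np.array(p['frame']);save(p,'scene3')
E
```

```text
[0.6011 0.0356 0.4403] 0.02135394855886217 [ 0.2948  0.3841 -0.6346  1.6918  0.2464  1.1476 -0.2967] [ 0.0268  0.1482 -1.6608]
[[-0.0007 -0.1104  0.9939]
 [-0.0005  0.9939  0.1104]
 [-1.     -0.0004 -0.0008]]
top 0.085 0 
top 0.112 0 
top 0.16 0 
scene probe [ 0.1113  0.0089 -0.0053] 0.69
scene probe [ 0.4414 -0.1713  0.0004] 0.6
scene probe_tip [0.2102 0.0076 0.0003] 0.85
scene 0.085 143 [ 0.0973 -0.0024  0.0024]
scene 0.112 89 [0.1414 0.0024 0.002 ]
scene 0.16 82 [0.1814 0.0024 0.0019]
```

```bash
cat >> h.py <<'E'
def rod(p,o,show=True):
    M=Rq(o['tcp_rot']).as_matrix();w=cloud(p);P=(w.reshape(-1,3)-o['position'])@M
    c=-R.from_rotvec(np.ravel(p['rvec'])).as_matrix().T@np.ravel(p['tvec']); c=M.T@(c-o['position'])
    from scipy.optimize import least_squares
    for a,b,r in((.112,.135,.005),(.135,.16,.005),(.16,.2,.005)):
        i=(P[:,0]>a)&(P[:,0]<b)&(np.hypot(P[:,1],P[:,2])<.03);Q=P[i]
        if len(Q)<10: print('few',len(Q)); continue
        # lateral: ray centre; depth: nearest surface
        d=np.array([c[1],c[2]]);d/=np.linalg.norm(d);l=np.array([-d[1],d[0]])
        lat=Q[:,1:]@l;dep=Q[:,1:]@d
        print(a,len(Q),'cam dir yz',d,'lat mid',(lat.min()+lat.max())/2,lat.mean(),'width',np.ptp(lat),'dep max',dep.max(),np.median(dep),
          'axis yz',l*lat.mean()+d*(np.median(dep)-r*.87))
E
python3 - <<'E'
from h import *
np.set_printoptions(precision=4,suppress=True)
o=get_obs();p=imaging.grab_frame('scene');rod(p,o)
f=p['frame'];M=R.from_rotvec(np.ravel(p['rvec'])).as_matrix()
pt=M@(o['position']-[0,0,.15])+np.ravel(p['tvec']);u,v=int(p['fx']*pt[0]/pt[2]+p['cx']),int(p['fy']*pt[1]/pt[2]+p['cy']);print(u,v)
c=f[max(0,v-80):v+80,max(0,u-100):u+100];cv2.imwrite('pics/c3.png',cv2.cvtColor(cv2.resize(c,None,fx=4,fy=4,interpolation=cv2.INTER_CUBIC)[:600],cv2.COLOR_RGB2BGR))
E
```

```text
0.112 28 cam dir yz [-0.8791  0.4766] lat mid -0.0010596424002301441 -0.0009545923449095626 width 0.009664410451985472 dep max 0.00373414758417925 0.0019292130104890367 axis yz [ 0.0026 -0.0003]
0.135 58 cam dir yz [-0.8791  0.4766] lat mid -0.0008226877116324039 -0.0006785851948219141 width 0.009702218133123264 dep max 0.003405469907383532 0.0019410641706112087 axis yz [ 0.0024 -0.0006]
0.16 79 cam dir yz [-0.8791  0.4766] lat mid -0.0007702765572996963 -0.0008942624434888207 width 0.00969448335677118 dep max 0.0035867616394195416 0.0018921791265369213 axis yz [ 0.0026 -0.0004]
227 160
```

View pics/c3.png

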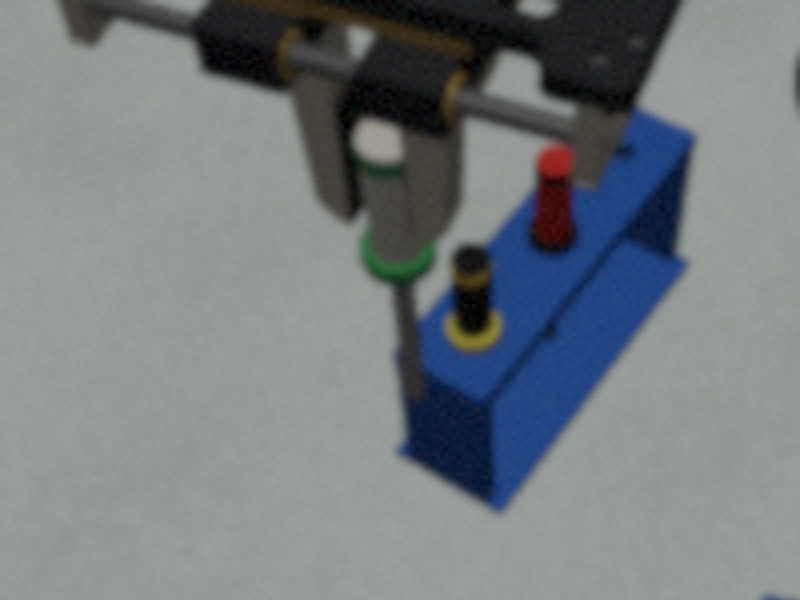

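The crop shows the probe gripped straight between the pads: collar at (398,255), rod running down to (415,400), other tools in place. Next I measure the well mouth face in both cameras.

```bash
python3 - <<'E'
from h import *
np.set_printoptions(precision=4,suppress=True)
psi=np.radians(6.5);xb=np.array([np.sin(psi),-np.cos(psi),0]);yw=np.array([np.cos(psi),np.sin(psi),0]);up=np.array([0,0,1.])
t=np.radians(32);zw=np.cos(t)*up-np.sin(t)*xb;xw=np.cos(t)*xb+np.sin(t)*up
W=np.array([xw,yw,zw]).T;o=np.array([.621,-.137,.160]);np.savez('well.npz',W=W,o=o)
for n in('top','scene'):
    p=dict(np.load(f'pics/{n}.npz'));Q=(cloud(p)-o)@W
    m=(abs(Q[...,0])<.03)&(abs(Q[...,1])<.03)&(abs(Q[...,2])<.0035)
    q=Q[m];print(n,m.sum(),'range',np.percentile(q,[1,99],axis=0).ravel(),'medz',np.median(q[:,2]))
    r=cv2.minAreaRect((q[:,:2]*1000).astype(np.float32));print(r)
    m2=(abs(Q[...,0])<.075)&(abs(Q[...,1])<.045)&(abs(Q[...,2]+.007)<.002);q2=Q[m2];print('flange',m2.sum(),np.percentile(q2,[1,99],axis=0).ravel())
    # dark bore
    g=p['frame'].mean(-1);ii=np.argwhere(m);
    mm=(abs(Q[...,0])<.014)&(abs(Q[...,1])<.014)
    th=np.percentile(g[mm],12);d=mm&(g<th);print('dark',Q[d].mean(0),d.sum(),th,np.median(g[mm]))
    k=(abs(Q[...,0])<.012)&(abs(Q[...,1])<.012)&(Q[...,2]<-.01);print('deep',k.sum(),Q[k].mean(0) if k.any() else '')
    v,u=np.where(m);v0,u0=int(v.mean()),int(u.mean())
    c=p['frame'][v0-30:v0+30,u0-40:u0+40];cv2.imwrite(f'pics/w_{n}.png',cv2.cvtColor(cv2.resize(c,(400,300),interpolation=cv2.INTER_CUBIC),cv2.COLOR_RGB2BGR))
cv2.imwrite('pics/w.png',np.hstack([cv2.imread('pics/w_top.png'),cv2.imread('pics/w_scene.png')]))
E
```

```text
top 177 range [-0.0259 -0.0176 -0.0034  0.0199  0.0175  0.0025] medz -0.001353567791714127
((-2.933401107788086, 0.05948638916015625), (35.95723342895508, 47.05961227416992), 89.70028686523438)
flange 532 [-0.0583 -0.0316 -0.009   0.0637  0.0313 -0.0053]
dark [-0.0031 -0.0003 -0.017 ] 15 81.66666666666667 98.66666666666667
deep 16 [-0.0035  0.0014 -0.0229]
scene 315 range [-0.0273 -0.0179 -0.0032  0.0202  0.0169  0.0027] medz -0.0009502858940026752
((-4.321226119995117, -0.87542724609375), (36.103145599365234, 49.57537078857422), 89.12329864501953)
flange 1317 [-0.0585 -0.0328 -0.0089  0.0638  0.0304 -0.0055]
dark [-0.0008 -0.0064 -0.0055] 24 95.84 109.0
deep 10 [-0.0043 -0.0037 -0.0124]
```

View pics/w.png

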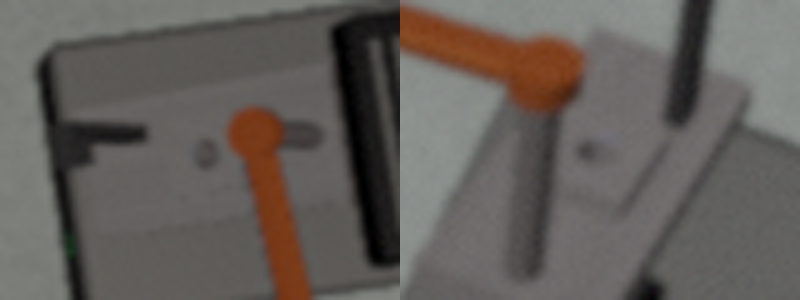

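Emit:
{"op": "move_arm", "data": {"motion": [0,0,0,0,0,-0.14,0,0,0,0,0,-0.14,0,0,0,0,0,-0.14,0,0,0,0,0,-0.138,0,-3,0,0,0,0,20,0,0,0,0,0,25,0,0,0,0,0,25,0,0,0,0,0,15,0,0,0,0,0,10,0,0,0,0,0,0,0,0,0,0,0,0,0,0,0,0,0,0,0,0,0,0,0]}}

```text
clock: 11.35
position: [0.6073, -0.0145, 0.3623]
tcp_rot: [0.69, -0.233, 0.667, -0.156]
wrist_force: [0.3, 1.2, -0.0]
opening: 0.0214
```

```bash
python3 - <<'E'
from h import *
np.set_printoptions(precision=4,suppress=True)
d=np.load('well.npz');W=d['W'];w=np.array([.6213,-.1393,.160]);np.savez('well.npz',W=W,o=w)
o=get_obs();M=Rq(o['tcp_rot']).as_matrix();print(o['q'],o['opening'],o['wrist_force'],'TCP in well',(o['position']-w)@W)
print('tool axes in well\n',W.T@M)
im=[]
for n in('top','scene'):
    p=imaging.grab_frame(n);rod(p,o)
    for k in('probe','probe_tip','well'):
        for e in imaging.landmark_of(k,p)[:1]: print(n,k,'well frame',(np.array(e['position'])-w)@W,e['conf'])
    Q=(cloud(p)-w)@W
    m=(abs(Q[...,0])<.008)&(abs(Q[...,1])<.02)&(Q[...,2]>.032)&(Q[...,2]<.11);q=Q[m];print(n,'rod in well',m.sum(),q.mean(0) if m.any() else '')
    mth=(abs(Q[...,0])<.03)&(abs(Q[...,1])<.03)&(abs(Q[...,2])<.0035);print('mouth',np.percentile(Q[mth],[1,99],axis=0).ravel())
    R_=R.from_rotvec(np.ravel(p['rvec'])).as_matrix();a=R_@w+np.ravel(p['tvec']);u,v=int(p['fx']*a[0]/a[2]+p['cx']),int(p['fy']*a[1]/a[2]+p['cy'])
    c=p['frame'][v-50:v+40,u-60:u+60];im.append(cv2.resize(c,(400,300),interpolation=cv2.INTER_CUBIC))
cv2.imwrite('pics/t4.png',cv2.cvtColor(np.hstack(im),cv2.COLOR_RGB2BGR))
E
```

```text
[ 0.0215  0.464  -0.4526  1.8444  0.7948  1.2022 -0.7164] 0.02144706169822988 [ 0.3019  1.1524 -0.0174] TCP in well [0.0007 0.0002 0.2381]
tool axes in well
 [[-0.0008 -1.      0.0002]
 [ 0.001   0.0002  1.    ]
 [-1.      0.0008  0.001 ]]
few 2
0.135 18 cam dir yz [-0.9817 -0.1906] lat mid -0.0011185684117754654 -0.0011056278032280857 width 0.008777461362043054 dep max 0.003168676062995382 0.00159004973312422 axis yz [0.0025 0.0016]
0.16 27 cam dir yz [-0.9817 -0.1906] lat mid -0.0012343261067344353 -0.0003662810589449505 width 0.008775481817274684 dep max 0.0032312403834333613 0.0014151927873462368 axis yz [0.0028 0.0009]
top probe well frame [-0.0035  0.0032  0.128 ] 0.5
top probe_tip well frame [-0.0011 -0.001   0.0297] 0.49
top well well frame [ 0.0013 -0.0011 -0.0007] 0.97
top rod in well 47 [0.0019 0.0009 0.0689]
mouth [-0.0276 -0.0177 -0.0032  0.018   0.018   0.0027]
0.112 55 cam dir yz [-0.9313  0.3642] lat mid -0.00047701210307619663 -0.0004835965772307651 width 0.009689132341986225 dep max 0.0038221501068081234 0.0014723241697729597 axis yz [ 0.0029 -0.0006]
0.135 95 cam dir yz [-0.9313  0.3642] lat mid -0.006610889976256669 -0.00184548329978097 width 0.022194000770399697 dep max 0.00469331137232823 0.0013672471779446061 axis yz [0.0035 0.0006]
0.16 136 cam dir yz [-0.9313  0.3642] lat mid -0.007984923935016463 -0.0018667870430259252 width 0.02526506989146939 dep max 0.00384247068871242 0.001285869986034438 axis yz [0.0035 0.0006]
scene probe well frame [-0.002  -0.0029  0.1307] 0.91
scene probe_tip well frame [-0.0045  0.0019  0.0279] 0.59
scene well well frame [-0.0051 -0.0018  0.0058] 0.9
scene rod in well 241 [0.0017 0.0012 0.0729]
mouth [-0.0287 -0.0178 -0.0032  0.0183  0.0168  0.0022]
```

View pics/t4.png

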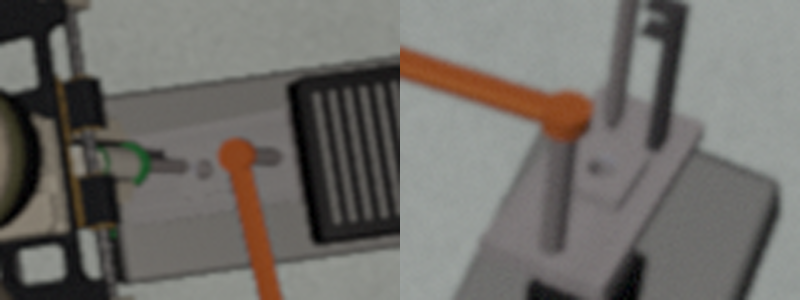

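Emit:
{"op": "move_arm", "data": {"motion": [0,-2,-0.4,0,0,0,12,0,0,0,0,0,10,0,0,0,0,0,8,0,0,0,0,0,6,0,0,0,0,0,6,0,0,0,0,0,0,0,0,0,0,0,0,0,0,0,0,0,0,0]}}

```text
validation failed for argument at $.mo...
```

```bash
cat > st.py <<'E'
from h import *
np.set_printoptions(precision=4,suppress=True)
d=np.load('well.npz');W=d['W'];w=d['o']
o=get_obs();M=Rq(o['tcp_rot']).as_matrix();print('open',o['opening'],'TCP in well',(o['position']-w)@W,'F well',o['wrist_force']@W,'T about tool xyz',o['torque']@M)
print('rot err',R.from_matrix(np.array([[0,-1,0],[0,0,1],[-1,0,0]]).T@(W.T@M)).as_rotvec(),o['clock'])
E
python3 st.py
```

```text
open 0.021387717891773315 TCP in well [0.0009 0.     0.2373] F well [-0.8158 -1.3728 -0.694 ] T about tool xyz [ 0.008  -0.1184  0.6102]
rot err [0.0003 0.0002 0.0005] 11.75
```

Emit:
{"op": "move_arm", "data": {"motion": [0,-2,-0.4,0,0,0,12,0,0,0,0,0,10,0,0,0,0,0,8,0,0,0,0,0,6,0,0,0,0,0,6,0,0,0,0,0,0,0,0,0,0,0]}}

```text
clock: 12.62
position: [0.6094, -0.0393, 0.3267]
tcp_rot: [0.689, -0.233, 0.668, -0.156]
wrist_force: [0.4, 0.6, -1.3]
opening: 0.0214
```

```bash
python3 st.py
```

```text
open 0.021351523599623657 TCP in well [ 0.0029 -0.0005  0.1948] F well [-1.118   0.5052 -0.7903] T about tool xyz [ 0.1121 -0.0234  0.6132]
rot err [0.0003 0.0009 0.0004] 12.625
```

Emit:
{"op": "move_arm", "data": {"motion": [6,0,0,0,0,0,8,0,0,0,0,0,8,0,0,0,0,0,8,0,0,0,0,0,7,0,0,0,0,0,0,0,0,0,0,0]}}

```text
clock: 13.38
position: [0.6115, -0.0589, 0.2952]
tcp_rot: [0.689, -0.233, 0.668, -0.156]
wrist_force: [0.2, 0.4, -0.1]
opening: 0.0213
```

```bash
python3 st.py
```

```text
open 0.021310181539660616 TCP in well [ 0.0029 -0.0006  0.1575] F well [-0.3449  0.2399  0.1308] T about tool xyz [ 0.0825 -0.0474  0.6585]
rot err [0.0002 0.0013 0.0004] 13.375
```

Inserted 53 mm with essentially no lateral force. Next is the push onto the plunger.

Emit:
{"op": "move_arm", "data": {"motion": [4,0,0,0,0,0,4,0,0,0,0,0,4,0,0,0,0,0,4,0,0,0,0,0,4,0,0,0,0,0,4,0,0,0,0,0,4,0,0,0,0,0,0,0,0,0,0,0]}}

```text
clock: 14.38
position: [0.6134, -0.073, 0.2721]
tcp_rot: [0.69, -0.233, 0.668, -0.156]
wrist_force: [-0.7, 1.9, 1.9]
opening: 0.0215
```

```bash
python3 st.py
```

```text
open 0.021475783426200597 TCP in well [ 0.0028 -0.0003  0.1304] F well [-0.6697 -0.4874  2.6117] T about tool xyz [0.0145 0.09   0.5796]
rot err [ 0.0002 -0.0001  0.0005] 14.375
```

Emit:
{"op": "move_arm", "data": {"motion": [4,0,0,0,0,0,4,0,0,0,0,0,4,0,0,0,0,0]}}

```text
clock: 14.75
position: [0.6142, -0.0791, 0.2621]
tcp_rot: [0.69, -0.233, 0.667, -0.156]
wrist_force: [-2.0, 3.5, 4.4]
opening: 0.0214
```

```bash
python3 st.py
```

```text
open 0.02141406184572594 TCP in well [ 0.0027 -0.0002  0.1187] F well [-0.8663 -1.6122  5.6856] T about tool xyz [0.0541 0.3917 0.5426]
rot err [ 0.0003 -0.0006  0.0006] 14.75
```

Emit:
{"op": "move_arm", "data": {"motion": [3,0,0,0,0,0,3,0,0,0,0,0,2,0,0,0,0,0]}}

```text
clock: 15.12
position: [0.6146, -0.0831, 0.2556]
tcp_rot: [0.69, -0.233, 0.667, -0.156]
wrist_force: [-7.1, 10.6, 21.1]
opening: 0.0215
```

```bash
python3 st.py; python3 - <<'E'
from h import *
im=[]
d=np.load('well.npz');W=d['W'];w=d['o']
for n in('top','scene'):
    p=imaging.grab_frame(n);Q=(cloud(p)-w)@W
    f=p['frame'].astype(int);g=(f[...,1]>f[...,0]+25)&(f[...,1]>f[...,2]+25)&(abs(Q[...,0])<.03)&(abs(Q[...,1])<.03)&(Q[...,2]<.05)
    print(n,'green',g.sum(),Q[g].mean(0) if g.any() else '',np.percentile(Q[g][:,2],[2,50,98]) if g.any() else '')
    a=R.from_rotvec(np.ravel(p['rvec'])).as_matrix()@w+np.ravel(p['tvec']);u,v=int(p['fx']*a[0]/a[2]+p['cx']),int(p['fy']*a[1]/a[2]+p['cy'])
    im.append(cv2.resize(p['frame'][v-50:v+40,u-60:u+60],(400,300),interpolation=cv2.INTER_CUBIC))
cv2.imwrite('pics/t5.png',cv2.cvtColor(np.hstack(im),cv2.COLOR_RGB2BGR))
E
```

```text
open 0.021481795150303077 TCP in well [ 0.0026 -0.0002  0.1111] F well [ 1.5894 -5.8505 23.9326] T about tool xyz [0.0481 1.5438 0.0401]
rot err [ 0.0003 -0.0006  0.0004] 15.125
top green 17 [0.00959262 0.000387   0.00752392] [0.00457758 0.00713018 0.01299296]
scene green 68 [0.00927754 0.00245505 0.00801107] [0.00588932 0.00803506 0.00997312]
```

View pics/t5.png

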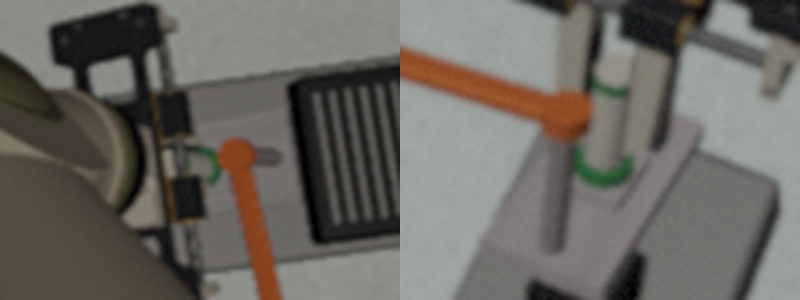

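The probe looks seated: collar flat on the mouth, force risen to 24 N, collar top at about 8 mm. I'll hold, release and back off along the bore.

Emit:
{"op": "move_arm", "data": {"motion": [1,0,0,0,0,0,0,0,0,0,0,0,0,0,0,0,0,0]}}

```text
clock: 15.6
position: [0.6146, -0.083, 0.2557]
tcp_rot: [0.69, -0.233, 0.667, -0.156]
wrist_force: [-6.5, 7.8, 15.5]
opening: 0.0217
```

Emit:
{"op": "move_arm", "data": {"motion": [-1,0,0,0,0,0,0,0,0,0,0,0,0,0,0,0,0,0,0,0,0,0,0,0], "jaw": 46}}

```text
clock: 16.1
position: [0.6145, -0.0839, 0.2547]
tcp_rot: [0.69, -0.233, 0.668, -0.156]
wrist_force: [0.7, 0.0, 0.3]
opening: 0.0458
```

Emit:
{"op": "move_arm", "data": {"motion": [-15,0,0,0,0,0,-30,0,0,0,0,0,-40,0,0,0,0,0,-40,0,0,0,0,0,-20,0,0,0,0,0,0,0,0,0,0,0]}}

```text
clock: 16.85
position: [0.6061, -0.0066, 0.3791]
tcp_rot: [0.691, -0.233, 0.667, -0.156]
wrist_force: [-0.3, 0.0, -0.7]
opening: 0.0461
```

```bash
python3 st.py; python3 - <<'E'
from h import *
np.set_printoptions(precision=4,suppress=True)
im=[]
d=np.load('well.npz');W=d['W'];w=d['o']
for n in('top','scene'):
    p=imaging.grab_frame(n);Q=(cloud(p)-w)@W
    m=(np.hypot(Q[...,0],Q[...,1])<.016)&(Q[...,2]>.04)&(Q[...,2]<.1);print(n,'handle top',m.sum(),np.percentile(Q[m][:,2],[50,90,98]),Q[m&(Q[...,2]>.06)].mean(0))
    f=p['frame'].astype(int);k=(f[...,0]>f[...,2]+60)&(Q[...,2]>.06)&(Q[...,2]<.12)&(Q[...,1]<.02)
    q=Q[k];far=q[np.hypot(q[:,0]-.05,q[:,1])>.117];print('knob',len(far),far.mean(0),far.min(0),far.max(0))
    arm=q[(q[:,2]<.08)&(np.hypot(q[:,0]-.05,q[:,1])>.02)];a=arm-[.05,0,0];print('q arm',np.median(np.arctan2(-a[:,1],-a[:,0])),len(arm))
    for e in imaging.landmark_of('hook_knob',p)[:1]:
        b=(np.array(e['position'])-w)@W;print(b,np.arctan2(-b[1],.05-b[0]),e['conf'])
E
```

```text
open 0.04609706317539361 TCP in well [ 0.0028 -0.0001  0.2566] F well [-0.4082 -0.2645 -0.5463] T about tool xyz [ 0.0954 -0.0722  0.4685]
rot err [ 0.0005 -0.0023  0.0007] 16.85
top handle top 105 [0.0639 0.0664 0.067 ] [-0.0011 -0.0009  0.0645]
knob 85 [ 0.0619 -0.125   0.1015] [ 0.0523 -0.1333  0.0756] [ 0.0692 -0.1163  0.1123]
q arm 1.6486493517696128 280
[ 0.0588 -0.1292  0.1033] 1.6390996727255032 0.95
scene handle top 262 [0.0609 0.0661 0.0665] [-0.0002 -0.0005  0.0647]
knob 237 [ 0.0638 -0.1241  0.095 ] [ 0.0509 -0.1347  0.0746] [ 0.0693 -0.1166  0.1098]
q arm 1.6819382657204756 530
[ 0.0572 -0.128   0.0991] 1.6267455406803517 0.56
```

Emit:
{"op": "move_arm", "data": {"motion": [0,-14,-32,0,0,0,0,-14,-32,0,0,0,0,-14,-32,0,0,0,0,-15,-31,0,0,0,0,0,0,-0.15,0,0,0,0,0,-0.15,0,0,0,0,0,-0.15,0,0,0,0,0,-0.15,0,0,0,0,0,-0.15,0,0,0,0,0,-0.15,0,0,0,0,0,-0.15,0,0,0,0,0,-0.15,0,0,0,0,0,-0.15,0,0,0,0,0,-0.15,0,0,0,0,0,-0.15,0,0,0,0,0,0,0,0], "jaw": 44}}

```text
clock: 19.05
position: [0.485, -0.0706, 0.4073]
tcp_rot: [-0.297, 0.664, -0.568, -0.385]
wrist_force: [-1.4, -0.7, -0.5]
opening: 0.0438
```

```bash
python3 st.py; python3 - <<'E'
from h import *
np.set_printoptions(precision=4,suppress=True)
d=np.load('well.npz');W=d['W'];w=d['o'];o=get_obs();M=Rq(o['tcp_rot']).as_matrix();print(o['q']);print(W.T@M)
p=imaging.grab_frame('wrist');save(p,'w6')
for e in imaging.landmark_of('hook_knob',p)[:1]: print('wrist well',(np.array(e['position'])-w)@W,'tool',M.T@(np.array(e['position'])-o['position']),e['conf'])
p=imaging.grab_frame('scene');Q=(cloud(p)-o['position'])@M;f=p['frame'].astype(int)
k=(f[...,0]>f[...,2]+60)&(Q[...,0]>.135)&(Q[...,0]<.2)&(np.hypot(Q[...,1],Q[...,2])<.03);q=Q[k];print('scene knob tool',k.sum(),q.min(0),q.max(0),q.mean(0))
E
```

```text
open 0.04379964279764924 TCP in well [ 0.0601 -0.1277  0.2541] F well [ 0.1585 -1.5117 -0.6624] T about tool xyz [ 0.0809 -0.5951 -0.1771]
rot err [-1.6485  0.001   0.0024] 19.05
[ 0.3003  0.2776 -0.6897  2.045   0.7772  1.1917  0.9614]
[[-0.0008  0.0777 -0.997 ]
 [-0.0022 -0.997  -0.0777]
 [-1.      0.0021  0.0009]]
wrist well [ 0.0587 -0.1326  0.1029] tool [0.1512 0.0045 0.0016] 0.88
scene knob tool 319 [ 0.1445 -0.0298 -0.0092] [0.1795 0.0066 0.0091] [ 0.1638 -0.0082 -0.0036]
```

View pics/w6.png

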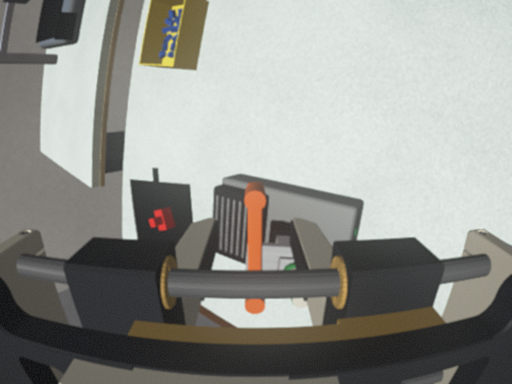

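Wrist view: the knob at (255,305) is centred between the fingers, with the arm running up to the pivot at (255,195). Next I descend, cage the knob and start the swing.

Emit:
{"op": "move_arm", "data": {"motion": [20,0,0,0,0,0,25,0,0,0,0,0,20,0,0,0,0,0,12,0,0,0,0,0,7,0,0,0,0,0,0,0,0,0,0,0]}}

```text
clock: 19.95
position: [0.4902, -0.114, 0.3367]
tcp_rot: [-0.297, 0.664, -0.568, -0.385]
wrist_force: [0.2, 0.4, 0.6]
opening: 0.0437
```

Emit:
{"op": "move_arm", "data": {"motion": [0,0,0,0,0,0,0,0,0,0,0,0,0,0,0,0,0,0], "jaw": 24}}

```text
clock: 20.32
position: [0.4902, -0.1138, 0.3373]
tcp_rot: [-0.297, 0.665, -0.568, -0.384]
wrist_force: [-0.5, 0.8, -1.2]
opening: 0.0243
```

```bash
python3 st.py
```

```text
open 0.024279234200870674 TCP in well [ 0.0598 -0.1273  0.1716] F well [-1.3511 -0.3856 -0.5174] T about tool xyz [ 0.0558 -0.6328 -0.1763]
rot err [-1.6495 -0.0006 -0.    ] 20.325
```

Emit:
{"op": "move_arm", "data": {"motion": [0,-0.8,16,0.11,0,0,0,-0.8,14,0.11,0,0,0,-0.8,14,0.11,0,0,0,-0.8,14,0.11,0,0,0,-0.8,14,0.11,0,0,0,-0.8,14,0.11,0,0,0,-0.8,14,0.11,0,0,0,0,0,0,0,0]}}

```text
clock: 21.32
position: [0.5102, -0.0313, 0.2873]
tcp_rot: [0.525, -0.505, 0.67, 0.144]
wrist_force: [0.3, 0.3, 0.5]
opening: 0.0242
```

```bash
python3 st.py; python3 - <<'E'
from h import *
np.set_printoptions(precision=4,suppress=True)
d=np.load('well.npz');W=d['W'];w=d['o']
p=imaging.grab_frame('scene')
for e in imaging.landmark_of('hook_knob',p)[:1]:
    b=(np.array(e['position'])-w)@W;print(b,np.arctan2(-b[1],.05-b[0]),e['conf'])
E
```

```text
open 0.024214377462435856 TCP in well [-0.0342 -0.0981  0.1715] F well [0.0933 0.3557 0.5541] T about tool xyz [ 0.0811 -0.5199  0.2315]
rot err [-0.8816 -0.0006  0.0007] 21.325
[-0.0332 -0.0983  0.1002] 0.8686273172686927 0.88
```

Emit:
{"op": "move_arm", "data": {"motion": [0,-1,14,0.11,0,0,0,-1,14,0.11,0,0,0,-1,14,0.11,0,0,0,-1,14,0.11,0,0,0,-1,14,0.11,0,0,0,-0.8,14,0.11,0,0,0,-0.8,12,0.11,0,0,0,-0.8,10,0.11,0,0,0,0,0,0,0,0]}}

```text
clock: 22.55
position: [0.5983, 0.0154, 0.2642]
tcp_rot: [0.689, -0.233, 0.668, -0.156]
wrist_force: [-0.2, -0.2, -0.0]
opening: 0.0241
```

```bash
python3 st.py
```

```text
open 0.02407257811891312 TCP in well [-0.0774 -0.0054  0.1712] F well [ 0.1304 -0.1893 -0.093 ] T about tool xyz [ 0.0523 -0.0395  0.4855]
rot err [-0.0012  0.0003  0.0004] 22.55
```

Next I advance the last millimetres against the stop.

Emit:
{"op": "move_arm", "data": {"motion": [0,0,4,0,0,0,0,0,3,0,0,0,0,0,2,0,0,0,0,0,0,0,0,0]}}

```text
clock: 23.05
position: [0.6054, 0.0166, 0.2638]
tcp_rot: [0.688, -0.233, 0.669, -0.156]
wrist_force: [-8.8, 1.4, 2.8]
opening: 0.0242
```

```bash
python3 st.py
```

```text
open 0.024188794819699686 TCP in well [-0.0779  0.0019  0.1711] F well [-0.5796 -8.5578  3.6261] T about tool xyz [0.0005 1.7149 0.6006]
rot err [-0.0012  0.004  -0.0002] 23.05
```

Emit:
{"op": "move_arm", "data": {"motion": [0,0,1,0,0,0,0,0,0,0,0,0,0,0,-3,0,0,0]}}

```text
clock: 23.42
position: [0.6047, 0.0166, 0.264]
tcp_rot: [0.689, -0.233, 0.668, -0.156]
wrist_force: [0.6, -1.3, 0.2]
opening: 0.024
```

Emit:
{"op": "move_arm", "data": {"motion": [0,0,0,0,0,0,0,0,0,0,0,0,0,0,0,0,0,0], "jaw": 44}}

```text
clock: 23.8
position: [0.6054, 0.0166, 0.2641]
tcp_rot: [0.69, -0.233, 0.668, -0.156]
wrist_force: [0.4, 0.5, -0.6]
opening: 0.0439
```

Emit:
{"op": "move_arm", "data": {"motion": [-20,0,0,0,0,0,-40,0,0,0,0,0,-40,0,0,0,0,0,-40,0,0,0,0,0,-40,20,0,0,0,0,-20,40,0,0,0,0,0,50,0,0,0,0,0,40,0,0,0,0,0,0,0,0,0,0,0,0,0,0,0,0]}}

```text
clock: 25.05
position: [0.5789, 0.2482, 0.3553]
tcp_rot: [0.69, -0.233, 0.667, -0.156]
wrist_force: [-0.3, -0.5, 0.3]
opening: 0.0441
```

```bash
python3 st.py; python3 - <<'E'
from h import *
np.set_printoptions(precision=4,suppress=True)
d=np.load('well.npz');W=d['W'];w=d['o'];im=[]
for n in('top','scene'):
    p=imaging.grab_frame(n);Q=(cloud(p)-w)@W;f=p['frame'].astype(int)
    k=(f[...,0]>f[...,2]+60)&(Q[...,2]>.06)&(Q[...,2]<.12)&(abs(Q[...,1])<.05)&(abs(Q[...,0])<.1)
    q=Q[k];a=q[(q[:,2]<.081)&(q[:,0]<.02)]-[.05,0,0];print(n,'q arm',np.median(np.arctan2(-a[:,1],-a[:,0])),'arm z',np.median(a[:,2]),len(a))
    for nm in('hook_knob','probe','scriber','reamer','boat'):
        for e in imaging.landmark_of(nm,p)[:1]: print(nm,np.round(e['position'],4),'well',(np.array(e['position'])-w)@W if nm in('hook_knob','probe') else '',round(e['conf'],2))
    g=(f[...,1]>f[...,0]+25)&(f[...,1]>f[...,2]+25)&(abs(Q[...,0])<.03)&(abs(Q[...,1])<.03)&(Q[...,2]<.03)
    print('collar',g.sum(),Q[g].mean(0),np.percentile(Q[g][:,2],[5,95]))
    a=R.from_rotvec(np.ravel(p['rvec'])).as_matrix()@w+np.ravel(p['tvec']);u,v=int(p['fx']*a[0]/a[2]+p['cx']),int(p['fy']*a[1]/a[2]+p['cy'])
    im.append(cv2.resize(p['frame'][v-60:v+45,u-70:u+70],(400,300),interpolation=cv2.INTER_CUBIC))
cv2.imwrite('pics/t7.png',cv2.cvtColor(np.hstack(im),cv2.COLOR_RGB2BGR))
E
```

```text
open 0.04408379463246348 TCP in well [-0.2271  0.0017  0.3722] F well [ 0.5679 -0.3298 -0.0051] T about tool xyz [ 0.0567 -0.1208  0.5072]
rot err [ 0.0006 -0.0002  0.0003] 25.05
top q arm 0.015804108922448993 arm z 0.07759227012862048 191
hook_knob [ 0.6053 -0.0179  0.2082] well [-0.0783 -0.0022  0.1058] 0.95
probe [ 0.6202 -0.1367  0.1624] well [-0.001  -0.0008  0.0035] 0.65
scriber [0.5736 0.2291 0.1181] well  0.66
reamer [0.5672 0.1586 0.1169] well  0.42
boat [ 0.7857  0.1007 -0.0002] well  0.72
collar 11 [ 0.004  -0.0101  0.0086] [0.007  0.0114]
scene q arm 0.002863145546746237 arm z 0.07846536412077541 201
hook_knob [ 0.6038 -0.021   0.2012] well [-0.0795 -0.004   0.0983] 0.61
probe [ 0.618  -0.1374  0.1583] well [-0.0028 -0.0031 -0.0002] 0.58
scriber [0.5782 0.2353 0.1204] well  0.77
reamer [0.5645 0.1529 0.12  ] well  0.86
boat [0.7856 0.0985 0.0014] well  0.83
collar 59 [0.0075 0.0018 0.0083] [0.0065 0.01  ]
```

View pics/t7.png

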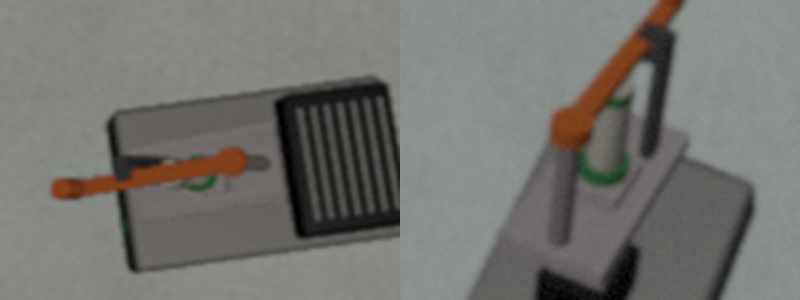

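The hook lies closed in the catch over the seated probe, and the gripper is clear of everything (tips at about z 0.28). I'm handing the job in.

```bash
python3 -c "
from station import job;print(job.hand_in())"
```

```text
the job is handed in; nothing more can be done
None
```

I put the probe in the leaning well and swung the orange hook shut over its head. I then backed the gripper clear and handed the job in at about 25 s; no verdict came back.

- **Probe:** I pushed it along the bore, with the hook still open, until the force rose to about 24 N. The collar top measured about 8 mm above the mouth in both cameras, so the collar is flat on it. The handle top measured 64.5 to 66 mm, against 65 mm for a fully seated probe.
- **Hook:** I caged the knob between the fingers and swung it along its arc until it met the stop at about 9 N. The final pictures give a joint angle of 0.016 rad (top camera) and 0.003 rad (scene camera), against a limit of 0.06.
- **Other things:** the scriber, reamer and boat read within about 1 cm of their first readings. The gripper touches nothing and the residual force is under 1 N.

**Checks that disagreed:**
- **Probe position:** the landmark network put the probe origin 3.7 mm (top) and 4.2 mm (scene) from the mouth centre. The scene reading is just past the 4 mm limit. That network is only good to about 4 mm, and the depth and force readings both show the probe seated.
- **Grip force:** it is fixed at half the most, about 30 N rather than the 40 N advised. I saw no slip.
- **Refused move:** one move call was rejected because its list was malformed. I resent it and nothing was disturbed.

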